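Put the mixed-up upper casts back into their case pans

TASK

The three upper casts have got into the wrong case pans. Put each one back into the pan of its own case, flat on the pan's floor beside its partner: the buff upper with the buff lower cast, the white upper with the white lower cast, and the light blue upper with the metal impression tray, whose jaw is not poured yet. A pan has room for two pieces, so one cast has to wait on the bare bench in front; the plaster chips, so set casts down rather than drop them, and leave the lower casts, the tray and the pans where they are.

Things in the scene. Friction and masses are not known exactly. Their poses are not given: they have to be found in the camera images.
- upper_buff: Buff (pale tan) plaster upper dental cast, 56 x 68 mm, 32 mm high, 0.11 kg; at the start in the pan with the metal tray. Origin: centre of the flat underside, z up. Shield-shaped base 18 mm high: flat back at x = -28 mm, widest (y = +-34 mm) near x = -5 mm, tapering to a blunt front (teeth) at x = +28 mm. Grip the base at y = 0, fingers closing along x, 55 mm wide; friction about 0.6.
- upper_white: White plaster upper dental cast; shape, size, axes and grip as the buff upper cast. At the start it lies, wrongly, in the pan with the buff lower cast.
- upper_blue: Light blue plaster upper dental cast, the only blue cast; shape, size, axes and grip as the buff upper cast. At the start it lies, wrongly, in the pan with the white lower cast.
- lower_buff: Buff lower cast, which stays in its pan: size and axes as the upper casts. At the start it shares its pan with the white upper cast.
- lower_white: White lower cast, which stays in its pan: size and axes as the upper casts. At the start it shares its pan with the light blue cast.
- tray_metal: Perforated grey metal impression tray, which stays in its pan: 85 x 74 x 16 mm, a horseshoe with a flat handle towards its +x; origin at the centre of the underside, z up. Partner of the light blue cast; at the start it shares its pan with the buff upper cast.
- pan_buff: Blue pan that holds the buff lower cast. All pans: open plastic work pan, loose, 0.35 kg. Origin: centre of underside, z up; x short side, y long side. 143 x 208 mm over the rim, 43 mm high; floor at z = 3 mm; inside 122 mm along x, 186 mm along y. It takes two pieces side by side along y, centred about 46 to 50 mm either side of the middle; which half holds which piece varies.
- pan_white: Yellow pan, which holds the white lower cast. Size and axes as the pan with the buff lower cast.
- pan_tray: Blue pan that holds the metal impression tray. Size and axes as the pan with the buff lower cast. The three pans stand in a row in changing order, long sides about along world x. The bench between them and the robot (x 0.38 to 0.475, y -0.15 to 0.15, top at z = 0) is bare: a piece can wait there.
There are look-alikes about, which are no part of the job. What is shaped like the lower_white but pink is not meant.

How it is judged:
At the end, for the whole second after the job is handed in: Each upper cast, its partner (lower cast or tray) too, lies flat in the pan of its case: tilt under 0.1 rad, underside at most 8 mm above the pan's underside, centre within 45 mm across and 75 mm along of the pan's middle. Pans flat on the bench, all released and at rest (x of upper_buff in the frame of pan_buff between -0.045 and 0.045 m and y of upper_buff in the frame of pan_buff between -0.075 and 0.075 m and z of each of upper_buff, lower_buff in the frame of pan_buff below 0.008 m and angle between each of upper_buff, lower_buff, upper_white, lower_white, upper_blue, tray_metal's own z axis and vertical below 0.1 rad and linear speed of each of upper_buff, lower_buff, upper_white, lower_white, upper_blue, tray_metal below 0.02 m/s and x of lower_buff in the frame of pan_buff between -0.045 and 0.045 m and y of lower_buff in the frame of pan_buff between -0.075 and 0.075 m and angle between each of pan_buff, pan_white, pan_tray's own z axis and vertical below 0.06 rad and height (world z) of each of pan_buff, pan_white, pan_tray below 0.006 m and contact force between the fingers and upper_buff below 0.1 N and x of upper_white in the frame of pan_white between -0.045 and 0.045 m and y of upper_white in the frame of pan_white between -0.075 and 0.075 m and z of each of upper_white, lower_white in the frame of pan_white below 0.008 m and x of lower_white in the frame of pan_white between -0.045 and 0.045 m and y of lower_white in the frame of pan_white between -0.075 and 0.075 m and contact force between the fingers and upper_white below 0.1 N and x of upper_blue in the frame of pan_tray between -0.045 and 0.045 m and y of upper_blue in the frame of pan_tray between -0.075 and 0.075 m and z of each of upper_blue, tray_metal in the frame of pan_tray below 0.008 m and x of tray_metal in the frame of pan_tray between -0.045 and 0.045 m and y of tray_metal in the frame of pan_tray between -0.075 and 0.075 m and contact force between the fingers and upper_blue below 0.1 N); the robot touches nothing.
It fails at once if an upper cast is dropped or thrown: faster than 0.6 m/s with no finger touching it ((linear speed of upper_buff above 0.6 m/s and contact force between the fingers and upper_buff below 0.05 N) or (linear speed of upper_white above 0.6 m/s and contact force between the fingers and upper_white below 0.05 N) or (linear speed of upper_blue above 0.6 m/s and contact force between the fingers and upper_blue below 0.05 N)).
It fails at once if a lower cast or the impression tray is shifted more than 35 mm or tipped over 0.4 rad (distance of any of lower_buff, lower_white, tray_metal from where it was at the start of the episode above 0.035 m or angle between any of lower_buff, lower_white, tray_metal's own z axis and vertical above 0.4 rad).
It fails at once if a pan is shoved more than 35 mm from where it stood or tipped over 0.25 rad (distance of any of pan_buff, pan_white, pan_tray from where it was at the start of the episode above 0.035 m or angle between any of pan_buff, pan_white, pan_tray's own z axis and vertical above 0.25 rad).
It also fails if it takes over 106 s, if anything falls off the work surface, if the arm or the gripper's body presses on something with over 40 N, if the wrist force passes 120 N, or if a joint passes its speed limit or range.

ROBOT

A 6-joint arm with a two-finger parallel gripper is mounted at the origin on the work surface; the furniture and walls round the work are solid. World frame = base frame: x ahead of the robot, y to its left, z up, the work surface at z = 0. Lengths are in m, angles in rad, forces in N, time in s.
With the tool pointing down it reaches from about 0.25 to 0.775 m from the base axis. Payload 4 kg.
Tool frame: the origin (TCP) lies midway between the tips of the shut fingers; the grasp point (between the pads) lies 19 mm behind it (robot.hold_point_z is the distance from the TCP to the grasp point, in m); z points along the fingers, y is the line along which they close (so a half turn about z gives the same grasp; the last joint's range is limited). The gripper opens to 94 mm and grips with 3 to 60 N. Pads are 16 mm wide; open, the fingers measure 119 mm over their backs; the gripper's body (75 mm by 177 mm) begins 78 mm behind the grasp point.
Start: joints at [-1.22, 0.087, 1.371, -0, 1.684, -0.103], TCP at [0.241, -0.494, 0.206] pointing down, gripper open.
Joint ranges: [-3.1, 3.1], [-0.76, 2.03], [0.27, 2.55], [-1.08, 4.22], [0.17, 2.65], [-2.57, 2.57]. Speed limits (rad/s): [2.79, 2.79, 3.14, 3.14, 3.14, 3.14].

INTERFACE

Orientations are given as [roll, pitch, yaw] about the fixed x, y, z axes, in that order (R = Rz(yaw) Ry(pitch) Rx(roll)).
In Python, from bench import readout, imaging, robot gives the robot as it stands.
- The arm moves only by the tool carry_out, never from a script. Its argument "motion" is text: rows parted by semicolons, each of 7 numbers parted by spaces: the shift along the tool's x, y, z each as a share of 200 mm, from -1 to 1, then the turn, a rotation vector about the tool's x, y, z each as a share of 120 degrees, from -1 to 1, then the opening, from 0 (shut) to 1 (fully open). A call has 1 to 12 rows; each row shifts and turns the commanded pose from where the row before left it, along the tool's axes as they then stand; what a row does not reach is not made up. A row lasts 1/8 s, in which the tool goes at most 62.5 mm and 10.7 degrees, less where a joint would pass 70% of its speed; a pose out of reach is approached as far as the arm can. A call with a number of a shift or a turn outside -1 to 1 is refused whole. A call with a gripper value outside its range is refused whole. The fingers move at their own pace and stop on an object; the grip force is fixed at half the most. Time passes only in rows, so rows that do not move let the fingers close. It gives the time, the measured TCP pose, the force, the opening and the grip force at its end, in the units of the state.
- readout.get_obs(): the state, without advancing time (a new reading comes with each control period).
- imaging.snapshot(name): name is "scene" or "top" or "wrist"; returns a dict with "pixels" (420x560x3 uint8, red, green, blue), "fx", "fy", "cx", "cy" (pixels), "R" (3x3) and "t" (3): a world point X has camera coordinates R X + t. Camera axes: x right, y down, z forward; pixel columns grow to the right and rows downward; lengths in m; the calibration is good to about 2 mm. A picture is of the moment at which its call begins. There is no depth.
- robot.close_job(): hands the job in; it is judged then, once.
The state is a dict: "time": time; "joint_positions": joint angles; "qvel": joint speeds; "joint_torque": joint torques, N m; "tool_pos": TCP position; "ee_rot": TCP orientation; "wrist_force": force on the tool from outside, world axes, zero at the start; "wrist_torque": the same for the moment, N m; "width": finger opening in m; "finger_force": force on a finger pad.
Only numpy, scipy, OpenCV 4.12 (cv2) and the standard library are available. Lean on these libraries where they do the work, as an engineer would, in place of code of your own. Each camera call takes 0.05 s, during which the arm holds its last target. There are 200 camera calls.

## Working session

There is one attempt and no reset: what is moved stays moved. The work goes in short steps, Python scripts to look and compute and a tool call to move; the robot and the scene stay as the last step left them, time stands still between calls to the robot, and variables do not carry over. Pictures are saved under pics/ and viewed, at most 14 in all, crops included, and the job is handed in when it is done.

Besides the shell and the picture viewer there is one more tool, called after ">>>" as a command line: name --argument value ..., lists and objects as JSON in quotes. carry_out: Moves the arm, as the interface text tells. Its arguments: {"type":"object","properties":{"motion":{"type":"string"}},"required":["motion"]}

```bash
mkdir -p pics
python3 - <<'E'
from bench import readout, imaging, robot
import cv2,pickle
o=readout.get_obs(); print(o['tool_pos'],o['ee_rot'],o['width'],robot.hold_point_z)
for n in ['top','scene']:
    s=imaging.snapshot(n); pickle.dump(s,open(n+'.pkl','wb'))
    print(n,s['fx'],s['cx'],s['cy'],s['R'],s['t'])
    cv2.imwrite(f'pics/{n}0.png',cv2.resize(s['pixels'][:,:,::-1],(800,600)))
E
```

```text
[ 0.24090138 -0.49381975  0.20431219] [-3.13938726e+00 -2.15936099e-04  4.53781545e-01] 0.09381934685514683 0.0188
top 451.7810607514725 271.29600302557685 211.7204976040113 [[ 0.00437164 -0.99993504  0.01052659]
 [-0.99926206 -0.00476992 -0.03811286]
 [ 0.03816059 -0.0103522  -0.99921799]] [-0.01262686  0.54012011  0.98278772]
scene 503.5027373533567 271.8060384947843 214.5732852133256 [[-0.58037034 -0.81426028  0.01226653]
 [-0.62162523  0.43323702 -0.65260076]
 [ 0.52607257 -0.38637531 -0.75760265]] [0.30547296 0.37362215 0.82888079]
```

View pics/top0.png

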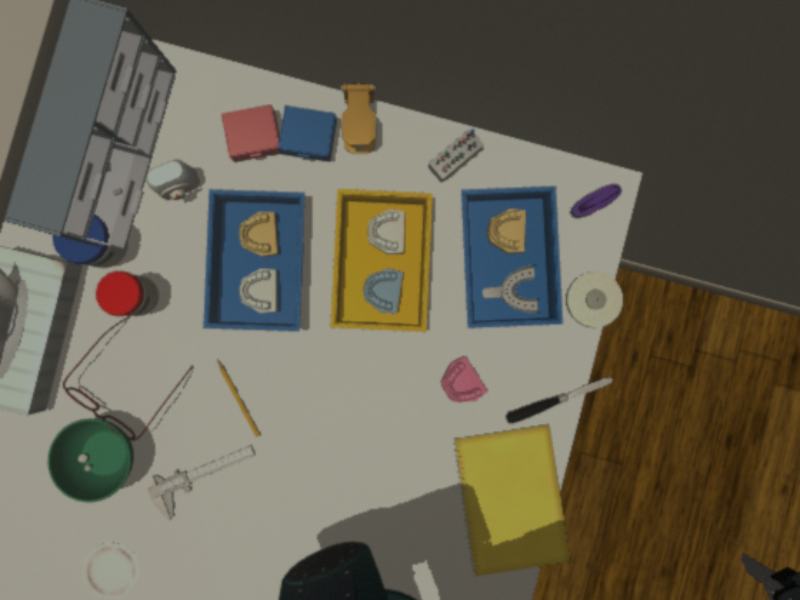

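View pics/scene0.png

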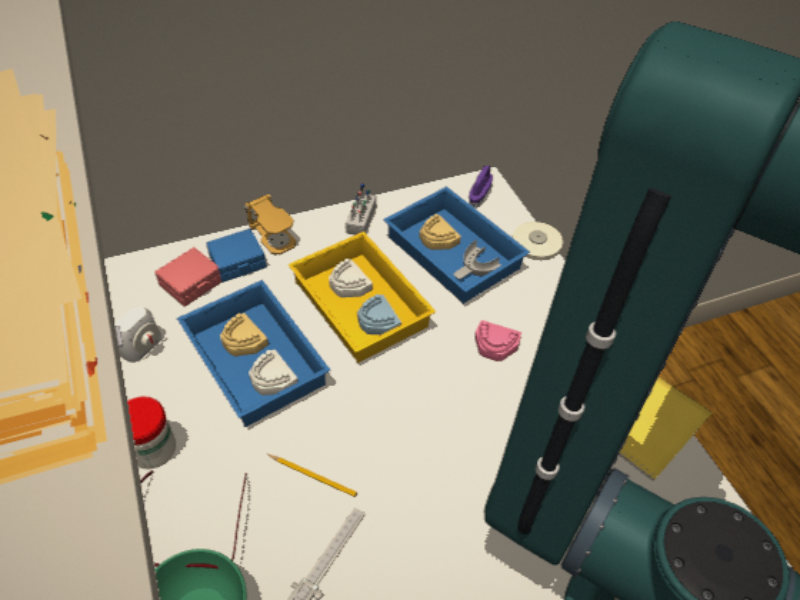

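The scene: the left blue pan (top view about 255,260 in the 800x600 picture) holds the buff lower at (258,233) and the white upper at (258,290). The yellow pan (382,260) holds the white lower at (387,231) and the blue upper at (384,290). The right blue pan (512,256) holds the buff upper at (508,230) and the tray at (515,290).

Possible mix-ups:
- **Buff upper:** the casts at (508,230) and (258,233). I choose (508,230), the one with the tray.
- **White upper:** the casts at (258,290) and (387,231), or the pink look-alike at (465,380). I choose (258,290).
- **Blue upper:** only (384,290).

Next I measure and check these in one close crop.

```bash
cat > h.py <<'E'
import numpy as np,cv2,pickle
from bench import readout, imaging, robot
def ray(s,uv,z):
    uv=np.atleast_2d(uv).astype(float)
    d=np.c_[(uv[:,0]-s['cx'])/s['fx'],(uv[:,1]-s['cy'])/s['fy'],np.ones(len(uv))]@s['R']
    c=-s['R'].T@s['t']
    return (c+d*((z-c[2])/d[:,2])[:,None])[:,:2]
def proj(s,X):
    p=s['R']@np.array(X)+s['t']; return [s['fx']*p[0]/p[2]+s['cx'],s['fy']*p[1]/p[2]+s['cy']]
def rect(s,mask,z):
    cs,_=cv2.findContours(mask,cv2.RETR_EXTERNAL,cv2.CHAIN_APPROX_NONE)
    c=max(cs,key=cv2.contourArea)[:,0]
    P=ray(s,c,z); (x,y),(w,h),a=cv2.minAreaRect((P*1000).astype(np.float32))
    if w<h: w,h,a=h,w,a+90   # a: direction of long side
    a=(a+90)%180-90
    return [round(v,1) for v in (x,y,w,h,a)]
def hsv(s): return cv2.cvtColor(s['pixels'],cv2.COLOR_RGB2HSV)
def masks(s):
    H=hsv(s); h,sa,v=[H[:,:,i].astype(int) for i in range(3)]
    m=dict(bluepan=(h>95)&(h<125)&(sa>130),yellow=(h>18)&(h<30)&(sa>170),
      buff=(h>8)&(h<24)&(sa>50)&(sa<165)&(v>90),white=(sa<50)&(v>110),blue=(h>90)&(h<115)&(sa>40)&(sa<125)&(v>70))
    return {k:(x*255).astype(np.uint8) for k,x in m.items()}
E
python3 - <<'E'
from h import *
s=pickle.load(open('top.pkl','rb')); H=hsv(s)
for u,v in [(258,250),(274,290),(402,290),(526,235),(240,255),(340,260),(405,230),(515,305)]:
    print((u,v),H[int(v*.7),int(u*.7)],end=' ')
print()
M=masks(s)
rois=dict(L=(200,185,310,332),Y=(328,185,436,332),R=(458,182,566,332))
for k,(a,b,c,d) in rois.items():
    def cut(m,f=1,pad=0):
        z=np.zeros_like(m); 
        q=[int(t*.7) for t in (a+pad,b+pad,c-pad,d-pad)]
        z[q[1]:q[3],q[0]:q[2]]=m[q[1]:q[3],q[0]:q[2]]; return z
    print(k,'pan',rect(s,cut(M['yellow' if k=='Y' else 'bluepan']),.04))
    for n,pz in (('buff',18),('white',18),('blue',18)):
        m=cut(M[n],pad=pz)
        if (m>0).sum()>300: print('  ',n,(m>0).sum(),rect(s,m,.02))
x0,y0,x1,y1=135,125,400,240
cv2.imwrite('pics/crop.png',cv2.resize(s['pixels'][y0:y1,x0:x1,::-1],None,fx=3,fy=3,interpolation=cv2.INTER_CUBIC))
E
```

```text
(258, 250) [ 20 120 119] (274, 290) [ 25  36 156] (402, 290) [ 22 191 115] (526, 235) [104 123 104] (240, 255) [104 136 111] (340, 260) [ 21 179  94] (405, 230) [ 22 148 122] (515, 305) [ 22  35 133] 
L pan [598.7, 179.0, 177.8, 115.3, -1.1]
   buff 638 [644.1, 188.5, 63.7, 54.4, 0.7]
   white 611 [557.8, 188.5, 65.4, 52.1, 0.6]
Y pan [603.3, -0.2, 204.8, 140.6, -2.5]
   white 944 [648.6, -6.8, 61.6, 52.5, 0.2]
R pan [609.4, -195.2, 202.4, 137.8, 2.7]
   buff 654 [652.0, -191.8, 66.1, 54.9, -0.2]
   white 366 [562.0, -195.9, 80.8, 61.2, -89.7]
```

View pics/crop.png

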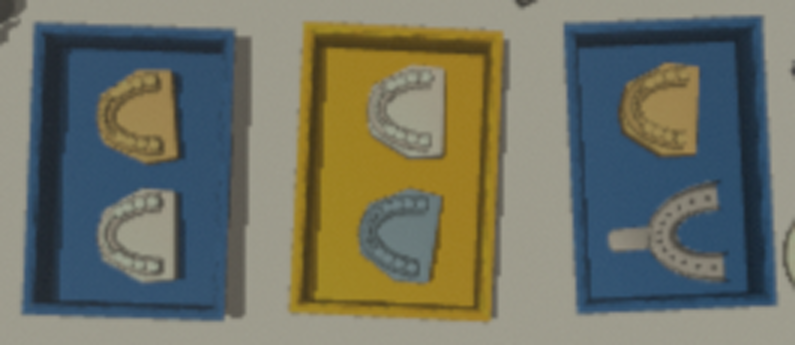

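The crop confirms the choices: white upper at (140,235), blue upper at (400,235), buff upper at (660,110). I now refine the pan outlines and the casts' back edges.

```bash
cat >> h.py <<'E'
def back(s,mask,z):
    "yaw of cast x axis from the flat back (right edge in top view), plus extents along/across it"
    cs,_=cv2.findContours(mask,cv2.RETR_EXTERNAL,cv2.CHAIN_APPROX_NONE)
    c=max(cs,key=cv2.contourArea); m=np.zeros_like(mask); cv2.drawContours(m,[c],-1,255,-1)
    rows=np.where(m.any(1))[0]; n=len(rows); rows=rows[n//5:-(n//5)]
    E=ray(s,[[np.where(m[r])[0][-1]+.5,r] for r in rows],z)
    vx,vy,_,_=cv2.fitLine((E*1000).astype(np.float32),cv2.DIST_HUBER,0,.01,.01).ravel()
    if vx<0: vx,vy=-vx,-vy
    ax=np.array([-vy,vx]); la=np.array([vx,vy])
    P=ray(s,c[:,0],z)*1000; a=P@ax; b=P@la
    mid=(np.percentile(b,0)+b.max())/2; lo=np.median((E*1000)@ax)
    ctr=ax*(lo+28)+la*mid
    return dict(ctr=ctr.round(1),yaw_deg=round(float(np.degrees(np.arctan2(ax[1],ax[0]))),1),len=round(float(a.max()-lo),1),wid=round(float(b.max()-b.min()),1))
def cutm(m,box,pad=0):
    z=np.zeros_like(m); q=[int(t*.7) for t in (box[0]+pad,box[1]+pad,box[2]-pad,box[3]-pad)]
    z[q[1]:q[3],q[0]:q[2]]=m[q[1]:q[3],q[0]:q[2]]; return z
E
python3 - <<'E'
from h import *
s=pickle.load(open('top.pkl','rb')); M=masks(s); H=hsv(s).astype(int)
bp=((H[...,0]>92)&(H[...,0]<125)&(H[...,1]>95)).astype(np.uint8)*255
bp=cv2.morphologyEx(bp,cv2.MORPH_CLOSE,np.ones((3,3)))
for k,b in dict(L=(198,180,310,335),R=(456,180,568,332)).items(): print(k,rect(s,cutm(bp,b),.043))
yl=((H[...,0]>15)&(H[...,0]<30)&(H[...,1]>120)).astype(np.uint8)*255
print('Y',rect(s,cutm(yl,(325,180,440,335)),.043))
bl=((H[...,0]>70)&(H[...,0]<120)&(H[...,1]<140)).astype(np.uint8)*255
for n,m,b in [('whiteU',M['white'],(230,262,285,320)),('buffU',M['buff'],(480,200,535,257)),('blueU',bl,(355,262,415,320)),
  ('buffL',M['buff'],(230,205,285,262)),('whiteL',M['white'],(360,203,412,258))]:
    print(n,back(s,cutm(m,b),.018))
for X in [(.43,0,0),(.38,.15,0),(.475,.15,0),(.38,-.15,0),(.475,-.15,0)]: print(X,np.array(proj(s,X))/.7)
E
```

```text
L [601.7, 189.6, 204.6, 141.2, -1.5]
R [608.9, -194.3, 204.7, 140.0, 2.6]
Y [603.1, -0.2, 206.8, 142.7, -2.5]
whiteU {'ctr': array([557.9, 189.7]), 'yaw_deg': 90.6, 'len': 53.3, 'wid': 65.5}
buffU {'ctr': array([ 652.7, -191.8]), 'yaw_deg': 85.7, 'len': 55.3, 'wid': 66.7}
blueU {'ctr': array([5.599e+02, 5.000e-01]), 'yaw_deg': 81.9, 'len': 53.3, 'wid': 63.4}
buffL {'ctr': array([643.6, 189.9]), 'yaw_deg': 95.0, 'len': 54.7, 'wid': 65.1}
whiteL {'ctr': array([649.6,  -4.9]), 'yaw_deg': 86.7, 'len': 52.5, 'wid': 62.6}
(0.43, 0, 0) [380.62397574 373.79162962]
(0.38, 0.15, 0) [283.23968507 405.96015998]
(0.475, 0.15, 0) [283.88634589 344.27763478]
(0.38, -0.15, 0) [477.3964786  406.56297011]
(0.475, -0.15, 0) [477.33899997 345.06935854]
```

```bash
cat > go.py <<'E'
import sys,math
from h import *
from scipy.spatial.transform import Rotation as Ro
def go(x,y,z,yaw):
    o=readout.get_obs(); p=o['tool_pos']; R=Ro.from_euler('xyz',o['ee_rot'])
    T=Ro.from_euler('xyz',[math.pi,0,math.radians(yaw)])
    rv=np.degrees((R.inv()*T).as_rotvec())/120
    d=T.inv().apply(np.array([x,y,z])-p)/.2
    print('t',round(o['time'],2),'pos',p.round(4),'rot',np.degrees(o['ee_rot']).round(2),'w',round(o['width'],4))
    print('turn',rv.round(4),'rows',math.ceil(np.linalg.norm(rv)/.088),'| shift after turn',d.round(4),'rows',math.ceil(np.linalg.norm(d)/.31))
go(*map(float,sys.argv[1:]))
E
python3 go.py .558 .1897 .15 0.6
```

```text
t 0.1 pos [ 0.2409 -0.4939  0.2045] rot [-1.7989e+02 -1.0000e-02  2.6000e+01] w 0.0941
turn [-9.000e-04  1.000e-04  2.117e-01] rows 3 | shift after turn [ 1.6211 -3.4012  0.2723] rows 13
```

>>> carry_out --motion "0 0 0 0 0 0.0706 0.8;0 0 0 0 0 0.0706 0.8;0 0 0 0 0 0.0706 0.8;0.125 -0.262 0 0 0 0 0.8;0.125 -0.262 0 0 0 0 0.8;0.125 -0.262 0 0 0 0 0.8;0.125 -0.262 0 0 0 0 0.8;0.125 -0.262 0 0 0 0 0.8;0.125 -0.262 0 0 0 0 0.8;0.125 -0.262 0 0 0 0 0.8;0.125 -0.262 0 0 0 0 0.8;0.125 -0.262 0 0 0 0 0.8"

```text
time: 1.6
tool_pos: [0.4615, -0.0186, 0.2051]
ee_rot: [3.141, 0.0, 0.01]
wrist_force: [-0.1, -0.8, -0.1]
width: 0.0751
finger_force: 0.0
```

>>> carry_out --motion "0.125 -0.262 0 0 0 0 0.8;0.125 -0.262 0 0 0 0 0.8;0.125 -0.262 0 0 0 0 0.8;0.125 -0.262 0 0 0 0 0.8;0 0 0 0 0 0 0.8;0 0 0 0 0 0 0.8"

```text
time: 2.35
tool_pos: [0.5587, 0.1897, 0.2047]
ee_rot: [3.14, 0.002, 0.01]
wrist_force: [-0.9, -0.6, 0.1]
width: 0.0749
finger_force: 0.0
```

```bash
python3 go.py .558 .1897 .15 0.6; python3 -c "
from h import *
s=imaging.snapshot('wrist');pickle.dump(s,open('w.pkl','wb'));print(s['R'],s['t'],proj(s,[.558,.1897,.02]))
cv2.imwrite('pics/w0.png',s['pixels'][:,:,::-1])"
```

```text
t 2.35 pos [0.5587 0.1897 0.2047] rot [1.7993e+02 9.0000e-02 6.0000e-01] w 0.0749
turn [ 0.0005  0.0008 -0.    ] rows 1 | shift after turn [-3.400e-03 -1.000e-04  2.735e-01] rows 1
[[ 9.89745266e-03 -9.99950999e-01 -1.97654518e-04]
 [-9.71742003e-01 -9.66486039e-03  2.35847558e-01]
 [-2.35837912e-01 -2.14222084e-03 -9.71790044e-01]] [0.1841642  0.52163284 0.52105453] [np.float64(280.3414788437083), np.float64(191.01304513424975)]
```

View pics/w0.png

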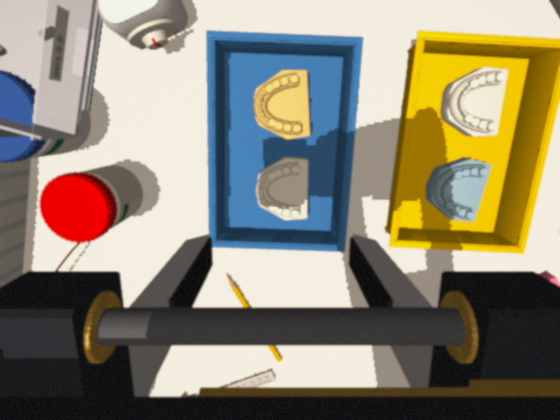

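The wrist view shows the white upper at about (283,188) against a predicted (280,191), so I descend with a 1 to 2 mm correction.

>>> carry_out --motion "0 0.006 0.2 0 0 0 0.8;0 0 0.2 0 0 0 0.8;0 0 0.2 0 0 0 0.8;0 0 0.2 0 0 0 0.8;0 0 0.12 0 0 0 0.8;0 0 0.06 0 0 0 0.8;0 0 0 0 0 0 0.8;0 0 0 0 0 0 0.8"

```text
time: 3.4
tool_pos: [0.5603, 0.1888, 0.0112]
ee_rot: [-3.141, -0.003, 0.01]
wrist_force: [0.4, -0.8, -0.1]
width: 0.075
finger_force: 0.0
```

>>> carry_out --motion "-0.005 0 0.025 0 0 0 0.8;0 0 0 0 0 0 0.8;0 0 0 0 0 0 0.3;0 0 0 0 0 0 0.3;0 0 0 0 0 0 0.3;0 0 0 0 0 0 0.3;0 0 0 0 0 0 0.3;0 0 0 0 0 0 0.3"

```text
time: 4.4
tool_pos: [0.5583, 0.1889, 0.0046]
ee_rot: [3.141, -0.0, 0.01]
wrist_force: [-0.1, -0.2, 0.3]
width: 0.0553
finger_force: 30.0
```

>>> carry_out --motion "0 0 -0.05 0 0 0 0.3;0 0 -0.15 0 0 0 0.3;0 0 -0.2 0 0 0 0.3;0 0 -0.15 0 0 0 0.3;0 0 -0.05 0 0 0 0.3;-0.1 0.13 0 0 0 0 0.3;-0.16 0.2 0 0 0 0 0.3;-0.16 0.2 0 0 0 0 0.3;-0.13 0.16 0 0 0 0 0.3;-0.08 0.1 0 0 0 0 0.3;0 0 0 0 0 0 0.3;0 0 0 0 0 0 0.3"

```text
time: 5.9
tool_pos: [0.4339, 0.0301, 0.124]
ee_rot: [-3.141, 0.0, 0.01]
wrist_force: [0.3, 1.5, -1.3]
width: 0.0555
finger_force: 30.0
```

```bash
python3 go.py .43 .03 .003 0
```

```text
t 5.9 pos [0.4339 0.0301 0.124 ] rot [-1.7997e+02  2.0000e-02  5.9000e-01] w 0.0555
turn [-0.0002  0.0002  0.0049] rows 1 | shift after turn [-1.950e-02  3.000e-04  6.052e-01] rows 2
```

>>> carry_out --motion "-0.02 0 0.15 0 0 0 0.3;0 0 0.2 0 0 0 0.3;0 0 0.15 0 0 0 0.3;0 0 0.06 0 0 0 0.3;0 0 0.03 0 0 0 0.3;0 0 0 0 0 0 0.3;0 0 0 0 0 0 0.3"

```text
time: 6.78
tool_pos: [0.4309, 0.0296, 0.0077]
ee_rot: [3.141, -0.003, 0.01]
wrist_force: [0.3, -0.3, -0.2]
width: 0.0556
finger_force: 30.0
```

>>> carry_out --motion "0 0 0.013 0 0 0 0.3;0 0 0.012 0 0 0 0.3;0 0 0 0 0 0 0.3;0 0 0 0 0 0 0.3"

```text
time: 7.28
tool_pos: [0.4302, 0.0295, 0.0019]
ee_rot: [3.141, -0.001, 0.01]
wrist_force: [0.1, 0.1, 2.5]
width: 0.0551
finger_force: 30.0
```

>>> carry_out --motion "0 0 0 0 0 0 0.6;0 0 0 0 0 0 0.8;0 0 0 0 0 0 0.8;0 0 -0.1 0 0 0 0.8;0 0 -0.25 0 0 0 0.8;0 0 -0.25 0 0 0 0.8;0 0 -0.15 0 0 0 0.8;0 0 0 0 0 0.041 0.8;0 0 0 0 0 0 0.8"

```text
time: 8.4
tool_pos: [0.4298, 0.0296, 0.1516]
ee_rot: [3.142, -0.0, -0.075]
wrist_force: [-0.3, 0.2, -0.2]
width: 0.0749
finger_force: 0.0
```

```bash
python3 go.py .6527 -.1918 .15 -4.3
```

```text
t 8.4 pos [0.4298 0.0296 0.1516] rot [ 1.80e+02 -3.00e-02 -4.28e+00] w 0.0749
turn [ 0.     -0.0002  0.0002] rows 1 | shift after turn [1.1943 1.0203 0.0082] rows 6
```

>>> carry_out --motion "0.2 0.17 0 0 0 0 0.8;0.2 0.17 0 0 0 0 0.8;0.2 0.17 0 0 0 0 0.8;0.2 0.17 0 0 0 0 0.8;0.2 0.17 0 0 0 0 0.8;0.194 0.17 0 0 0 0 0.8;0 0 0 0 0 0 0.8;0 0 0 0 0 0 0.8"

```text
time: 9.4
tool_pos: [0.6517, -0.1914, 0.1501]
ee_rot: [-3.14, 0.003, -0.075]
wrist_force: [-0.7, 0.1, 0.1]
width: 0.075
finger_force: 0.0
```

```bash
python3 go.py .6527 -.1918 .0045 -4.3; python3 -c "
from h import *
s=imaging.snapshot('wrist');print(proj(s,[.6527,-.1918,.02]))
cv2.imwrite('pics/w1.png',s['pixels'][:,:,::-1])
s=imaging.snapshot('top');cv2.imwrite('pics/t1.png',s['pixels'][:,:,::-1]);pickle.dump(s,open('top1.pkl','wb'))
print('parked',back(s,cutm(masks(s)['white'],(300,320,440,420)),.015))"
```

```text
t 9.4 pos [ 0.6517 -0.1914  0.1501] rot [-1.7993e+02  1.5000e-01 -4.2900e+00] w 0.075
turn [-0.0006  0.0013  0.    ] rows 1 | shift after turn [0.0049 0.0018 0.7278] rows 3
[np.float64(281.21278117614827), np.float64(200.3654546320001)]
parked {'ctr': array([438.3, -61.5]), 'yaw_deg': 90.1, 'len': 212.9, 'wid': 150.4}
```

View pics/w1.png

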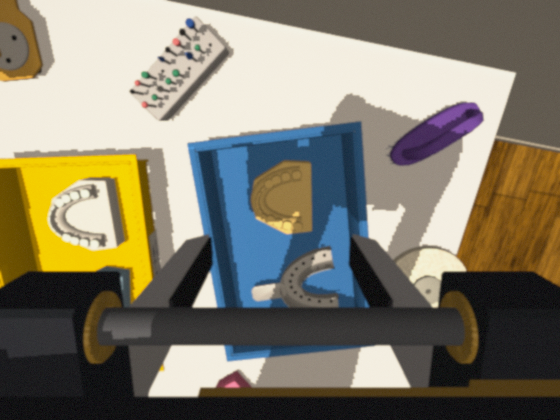

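The wrist view shows the buff upper at (282,196) against a predicted (281,200), with its back edge aligned, so I descend.

>>> carry_out --motion "0.008 0.002 0.15 0 0 0 0.8;0 0 0.2 0 0 0 0.8;0 0 0.18 0 0 0 0.8;0 0 0.12 0 0 0 0.8;0 0 0.06 0 0 0 0.8;0 0 0.02 0 0 0 0.8;0 0 0 0 0 0 0.8;0 0 0 0 0 0 0.8"

```text
time: 10.5
tool_pos: [0.655, -0.1927, 0.0072]
ee_rot: [3.141, -0.003, -0.076]
wrist_force: [0.1, 0.3, -0.1]
width: 0.0749
finger_force: 0.0
```

>>> carry_out --motion "-0.005 0 0.006 0 0 0 0.8;0 0 0 0 0 0 0.3;0 0 0 0 0 0 0.3;0 0 0 0 0 0 0.3;0 0 0 0 0 0 0.3;0 0 0 0 0 0 0.3;0 0 0 0 0 0 0.3;0 0 0 0 0 0 0.3"

```text
time: 11.5
tool_pos: [0.653, -0.1924, 0.0043]
ee_rot: [3.141, -0.0, -0.076]
wrist_force: [-0.5, -0.3, 0.8]
width: 0.0554
finger_force: 30.0
```

>>> carry_out --motion "0 0 -0.05 0 0 0 0.3;0 0 -0.15 0 0 0 0.3;0 0 -0.2 0 0 0 0.3;0 0 -0.2 0 0 0 0.3;0 0 -0.08 0 0 0 0.3;0 0 0 0 0 -0.027 0.3;0 0 0 0 0 0 0.3"

```text
time: 12.38
tool_pos: [0.6526, -0.1921, 0.1393]
ee_rot: [-3.141, 0.002, -0.02]
wrist_force: [-0.3, -0.5, -0.3]
width: 0.0552
finger_force: 30.0
```

```bash
python3 go.py .5537 .1905 .15 -1
```

```text
t 12.38 pos [ 0.6526 -0.1921  0.1393] rot [-1.7997e+02  9.0000e-02 -1.1300e+00] w 0.0552
turn [-0.0002  0.0008 -0.0011] rows 1 | shift after turn [-0.5276 -1.9042 -0.0536] rows 7
```

>>> carry_out --motion "-0.03 -0.11 0 0 0 0 0.3;-0.06 -0.22 0 0 0 0 0.3;-0.07 -0.25 0 0 0 0 0.3;-0.07 -0.25 0 0 0 0 0.3;-0.07 -0.25 0 0 0 0 0.3;-0.07 -0.25 0 0 0 0 0.3;-0.07 -0.25 0 0 0 0 0.3;-0.06 -0.22 0 0 0 0 0.3;-0.03 -0.104 0 0 0 0 0.3;0 0 0 0 0 0 0.3;0 0 0 0 0 0 0.3"

```text
time: 13.75
tool_pos: [0.5545, 0.1893, 0.14]
ee_rot: [3.14, 0.0, -0.02]
wrist_force: [0.0, -0.1, -0.0]
width: 0.0549
finger_force: 30.0
```

```bash
python3 go.py .5537 .1905 .005 -1
```

```text
t 13.75 pos [0.5545 0.1893 0.14  ] rot [ 1.7994e+02  1.0000e-02 -1.1600e+00] w 0.0549
turn [ 0.0005  0.     -0.0014] rows 1 | shift after turn [-0.0042 -0.0061  0.6752] rows 3
```

>>> carry_out --motion "-0.008 -0.006 0.15 0 0 0 0.3;0 0 0.2 0 0 0 0.3;0 0 0.15 0 0 0 0.3;0 0 0.08 0 0 0 0.3;0 0 0.04 0 0 0 0.3;0 0 0.02 0 0 0 0.3;0 0 0 0 0 0 0.3;0 0 0 0 0 0 0.3"

```text
time: 14.75
tool_pos: [0.5535, 0.1919, 0.0134]
ee_rot: [-3.141, -0.002, -0.019]
wrist_force: [-0.3, -0.5, -1.7]
width: 0.0555
finger_force: 30.0
```

>>> carry_out --motion "0 0.004 0.02 0 0 0 0.3;0 0 0.01 0 0 0 0.3;0 0 0.008 0 0 0 0.3;0 0 0 0 0 0 0.3;0 0 0 0 0 0 0.3"

```text
time: 15.38
tool_pos: [0.5527, 0.1909, 0.0046]
ee_rot: [3.141, 0.0, -0.019]
wrist_force: [0.1, 0.7, -1.2]
width: 0.0555
finger_force: 30.0
```

>>> carry_out --motion "0 0 0.004 0 0 0 0.3;0 0 0 0 0 0 0.3;0 0 0 0 0 0 0.65;0 0 0 0 0 0 0.8;0 0 0 0 0 0 0.8;0 0 -0.1 0 0 0 0.8;0 0 -0.25 0 0 0 0.8;0 0 -0.25 0 0 0 0.8;0 0 -0.13 0 0 0 0.8;0 0 0 0 0 0.058 0.8;0 0 0 0 0 0 0.8"

```text
time: 16.75
tool_pos: [0.5529, 0.1909, 0.1502]
ee_rot: [-3.141, -0.001, -0.139]
wrist_force: [-0.5, 0.5, -0.1]
width: 0.0755
finger_force: 0.0
```

```bash
python3 go.py .56 .0005 .15 -8.1
```

```text
t 16.75 pos [0.5529 0.1909 0.1502] rot [-1.7999e+02 -4.0000e-02 -7.9800e+00] w 0.0755
turn [-0.0001 -0.0003  0.001 ] rows 1 | shift after turn [0.1695 0.9374 0.001 ] rows 4
```

>>> carry_out --motion "0.034 0.187 0 0 0 0 0.8;0.034 0.187 0 0 0 0 0.8;0.034 0.187 0 0 0 0 0.8;0.034 0.187 0 0 0 0 0.8;0.034 0.187 0 0 0 0 0.8;0 0 0 0 0 0 0.8;0 0 0 0 0 0 0.8"

```text
time: 17.62
tool_pos: [0.5599, 0.0015, 0.1492]
ee_rot: [-3.141, 0.001, -0.14]
wrist_force: [-0.2, 0.1, 0.7]
width: 0.0752
finger_force: 0.0
```

```bash
python3 go.py .56 .0005 .0045 -8.1; python3 -c "
from h import *
s=imaging.snapshot('wrist');print(proj(s,[.56,.0005,.02]))
cv2.imwrite('pics/w2.png',s['pixels'][:,:,::-1])"
```

```text
t 17.62 pos [0.5599 0.0015 0.1492] rot [-1.7996e+02  7.0000e-02 -8.0000e+00] w 0.0752
turn [-0.0003  0.0006  0.0008] rows 1 | shift after turn [0.0013 0.0049 0.7236] rows 3
[np.float64(281.89828485103294), np.float64(201.51290702334103)]
```

View pics/w2.png

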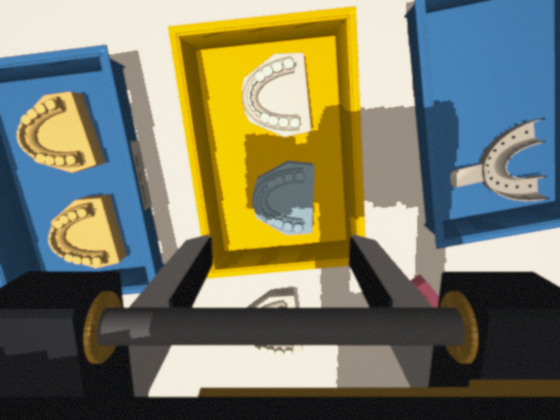

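The wrist view shows both buff casts seated in the left pan. The blue upper is at (283,197) against a predicted (282,201) and aligned, and the parked white cast is on the bench.

>>> carry_out --motion "0.006 0.005 0.15 0 0 0 0.8;0 0 0.2 0 0 0 0.8;0 0 0.18 0 0 0 0.8;0 0 0.12 0 0 0 0.8;0 0 0.06 0 0 0 0.8;0 0 0.02 0 0 0 0.8;0 0 0 0 0 0 0.8;0 0 0 0 0 0 0.8"

```text
time: 18.68
tool_pos: [0.5623, -0.0002, 0.0052]
ee_rot: [-3.142, -0.003, -0.14]
wrist_force: [-0.3, 0.0, -0.2]
width: 0.0751
finger_force: 0.0
```

>>> carry_out --motion "-0.005 0 -0.004 0 0 0 0.8;0 0 0 0 0 0 0.3;0 0 0 0 0 0 0.3;0 0 0 0 0 0 0.3;0 0 0 0 0 0 0.3;0 0 0 0 0 0 0.3;0 0 0 0 0 0 0.3;0 0 0 0 0 0 0.3"

```text
time: 19.68
tool_pos: [0.5603, -0.0002, 0.0048]
ee_rot: [3.141, -0.0, -0.141]
wrist_force: [-1.2, -1.1, 1.5]
width: 0.0552
finger_force: 30.0
```

>>> carry_out --motion "0 0 -0.05 0 0 0 0.3;0 0 -0.15 0 0 0 0.3;0 0 -0.2 0 0 0 0.3;0 0 -0.2 0 0 0 0.3;0 0 -0.08 0 0 0 0.3;0 0 0 0 0 -0.06 0.3;0 0 0 0 0 -0.02 0.3;0 0 0 0 0 0 0.3"

```text
time: 20.68
tool_pos: [0.5596, 0.0001, 0.1395]
ee_rot: [-3.141, 0.002, 0.026]
wrist_force: [-0.1, -0.3, -1.3]
width: 0.0554
finger_force: 30.0
```

```bash
python3 go.py .6545 -.192 .14 1.5
```

```text
t 20.68 pos [5.596e-01 1.000e-04 1.395e-01] rot [-1.7998e+02  1.2000e-01  1.5200e+00] w 0.0554
turn [-0.0002  0.001   0.0001] rows 1 | shift after turn [ 0.4491  0.9726 -0.0026] rows 4
```

>>> carry_out --motion "0.05 0.11 0 0 0 0 0.3;0.09 0.195 0 0 0 0 0.3;0.1 0.215 0 0 0 0 0.3;0.1 0.215 0 0 0 0 0.3;0.07 0.155 0 0 0 0 0.3;0.039 0.083 0 0 0 0 0.3;0 0 0 0 0 0 0.3;0 0 0 0 0 0 0.3"

```text
time: 21.68
tool_pos: [0.655, -0.1922, 0.1402]
ee_rot: [-3.141, 0.001, 0.027]
wrist_force: [0.9, 0.3, -1.8]
width: 0.0554
finger_force: 30.0
```

```bash
python3 go.py .6545 -.192 .005 1.5
```

```text
t 21.68 pos [ 0.655  -0.1922  0.1402] rot [-1.7997e+02  4.0000e-02  1.5200e+00] w 0.0554
turn [-0.0003  0.0004  0.0002] rows 1 | shift after turn [-0.0025 -0.0012  0.6759] rows 3
```

>>> carry_out --motion "0 0 0.15 0 0 0 0.3;0 0 0.2 0 0 0 0.3;0 0 0.15 0 0 0 0.3;0 0 0.08 0 0 0 0.3;0 0 0.04 0 0 0 0.3;0 0 0.025 0 0 0 0.3;0 0 0 0 0 0 0.3;0 0 0 0 0 0 0.3"

```text
time: 22.68
tool_pos: [0.656, -0.1925, 0.0129]
ee_rot: [3.141, -0.002, 0.027]
wrist_force: [-0.2, -0.3, -0.8]
width: 0.0555
finger_force: 30.0
```

>>> carry_out --motion "-0.004 0 0.018 0 0 0 0.3;0 0 0.01 0 0 0 0.3;0 0 0.008 0 0 0 0.3;0 0 0 0 0 0 0.3;0 0 0 0 0 0 0.3"

```text
time: 23.3
tool_pos: [0.6545, -0.1922, 0.0048]
ee_rot: [3.141, -0.0, 0.027]
wrist_force: [-2.4, -0.1, 1.5]
width: 0.0555
finger_force: 30.0
```

>>> carry_out --motion "0 0 0.001 0 0 0 0.3;0 0 0 0 0 0 0.65;0 0 0 0 0 0 0.8;0 0 0 0 0 0 0.8;0 0 -0.1 0 0 0 0.8;0 0 -0.25 0 0 0 0.8;0 0 -0.25 0 0 0 0.8;0 0 -0.13 0 0 0 0.8;0 0 0 0 0 0.008 0.8;0 0 0 0 0 0 0.8"

```text
time: 24.55
tool_pos: [0.6539, -0.192, 0.1493]
ee_rot: [-3.141, 0.001, 0.01]
wrist_force: [-0.8, -0.9, -0.4]
width: 0.0751
finger_force: 0.0
```

```bash
python3 go.py .4302 .0295 .15 .6
```

```text
t 24.55 pos [ 0.6539 -0.192   0.1493] rot [-1.7997e+02  8.0000e-02  5.7000e-01] w 0.0751
turn [-0.0002  0.0007 -0.0003] rows 1 | shift after turn [-1.107  -1.1191 -0.0036] rows 6
```

>>> carry_out --motion "-0.185 -0.187 0 0 0 0 0.8;-0.185 -0.187 0 0 0 0 0.8;-0.185 -0.187 0 0 0 0 0.8;-0.185 -0.187 0 0 0 0 0.8;-0.185 -0.187 0 0 0 0 0.8;-0.182 -0.184 0 0 0 0 0.8;0 0 0 0 0 0 0.8;0 0 0 0 0 0 0.8"

```text
time: 25.55
tool_pos: [0.4305, 0.0291, 0.1491]
ee_rot: [3.141, 0.002, 0.011]
wrist_force: [-0.2, -1.1, -0.4]
width: 0.0754
finger_force: 0.0
```

```bash
python3 go.py .4302 .0295 .002 .6; python3 -c "
from h import *
s=imaging.snapshot('wrist');print(proj(s,[.4302,.0295,.02]))
cv2.imwrite('pics/w3.png',s['pixels'][:,:,::-1])"
```

```text
t 25.55 pos [0.4305 0.0291 0.1491] rot [1.7997e+02 1.0000e-01 6.0000e-01] w 0.0754
turn [0.0002 0.0008 0.    ] rows 1 | shift after turn [-0.0013 -0.0018  0.7355] rows 3
[np.float64(280.07483892817766), np.float64(202.0694556553331)]
```

View pics/w3.png

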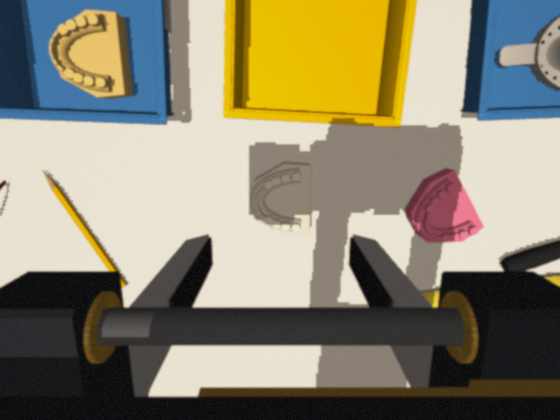

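The wrist view shows the parked white upper at (281,197), centred between the fingers. The pink look-alike at (445,210) is clear.

>>> carry_out --motion "0.002 -0.002 0.15 0 0 0 0.8;0 0 0.2 0 0 0 0.8;0 0 0.18 0 0 0 0.8;0 0 0.12 0 0 0 0.8;0 0 0.06 0 0 0 0.8;0 0 0.015 0 0 0 0.8;0 0 0 0 0 0 0.8;0 0 0 0 0 0 0.8"

```text
time: 26.6
tool_pos: [0.4322, 0.0296, 0.0064]
ee_rot: [3.141, -0.002, 0.01]
wrist_force: [-0.3, -0.5, 0.2]
width: 0.0752
finger_force: 0.0
```

>>> carry_out --motion "-0.005 0 0.01 0 0 0 0.8;0 0 0 0 0 0 0.8;0 0 0 0 0 0 0.3;0 0 0 0 0 0 0.3;0 0 0 0 0 0 0.3;0 0 0 0 0 0 0.3;0 0 0 0 0 0 0.3;0 0 0 0 0 0 0.3;0 0 0 0 0 0 0.3"

```text
time: 27.72
tool_pos: [0.4302, 0.0297, 0.0033]
ee_rot: [3.141, -0.0, 0.01]
wrist_force: [-0.3, -0.7, 0.7]
width: 0.0553
finger_force: 30.0
```

>>> carry_out --motion "0 0 -0.05 0 0 0 0.3;0 0 -0.15 0 0 0 0.3;0 0 -0.2 0 0 0 0.3;0 0 -0.2 0 0 0 0.3;0 0 -0.08 0 0 0 0.3;0 0 0 0 0 0.026 0.3;0 0 0 0 0 0 0.3"

```text
time: 28.6
tool_pos: [0.4297, 0.0298, 0.1385]
ee_rot: [-3.142, 0.001, -0.044]
wrist_force: [-0.4, 0.4, -1.4]
width: 0.0553
finger_force: 30.0
```

```bash
python3 go.py .557 .0005 .14 -2.5
```

```text
t 28.6 pos [0.4297 0.0298 0.1385] rot [-1.8e+02  8.0e-02 -2.5e+00] w 0.0553
turn [-0.      0.0007  0.    ] rows 1 | shift after turn [ 0.6425  0.1186 -0.0074] rows 3
```

>>> carry_out --motion "0.09 0.017 0 0 0 0 0.3;0.17 0.031 0 0 0 0 0.3;0.17 0.031 0 0 0 0 0.3;0.14 0.026 0 0 0 0 0.3;0.075 0.014 0 0 0 0 0.3;0 0 0 0 0 0 0.3;0 0 0 0 0 0 0.3"

```text
time: 29.48
tool_pos: [0.5571, 0.0005, 0.139]
ee_rot: [-3.142, 0.001, -0.044]
wrist_force: [0.3, -1.0, -0.9]
width: 0.055
finger_force: 30.0
```

>>> carry_out --motion "0 0 0.15 0 0 0 0.3;0 0 0.2 0 0 0 0.3;0 0 0.14 0 0 0 0.3;0 0 0.08 0 0 0 0.3;0 0 0.04 0 0 0 0.3;0 0 0.01 0 0 0 0.3;0 0 0 0 0 0 0.3;0 0 0 0 0 0 0.3"

```text
time: 30.48
tool_pos: [0.5588, 0.0001, 0.0164]
ee_rot: [3.141, -0.002, -0.044]
wrist_force: [-0.4, -0.2, -1.3]
width: 0.0554
finger_force: 30.0
```

>>> carry_out --motion "-0.005 0 0.02 0 0 0 0.3;0 0 0.014 0 0 0 0.3;0 0 0.008 0 0 0 0.3;0 0 0 0 0 0 0.3;0 0 0 0 0 0 0.3"

```text
time: 31.1
tool_pos: [0.5571, 0.0003, 0.0069]
ee_rot: [3.142, -0.0, -0.044]
wrist_force: [0.6, -0.4, -1.1]
width: 0.0552
finger_force: 30.0
```

Another 1 mm down, then I release, lift and back off towards the right.

>>> carry_out --motion "0 0 0.005 0 0 0 0.3;0 0 0 0 0 0 0.3;0 0 0 0 0 0 0.65;0 0 0 0 0 0 0.8;0 0 0 0 0 0 0.8;0 0 -0.1 0 0 0 0.8;0 0 -0.25 0 0 0 0.8;0 0 -0.25 0 0 0 0.8;0 0 -0.25 0 0 0 0.8;-0.25 0.1 0 0 0 0 0.8;-0.25 0.1 0 0 0 0 0.8;-0.25 0.1 0 0 0 0 0.8"

```text
time: 32.6
tool_pos: [0.4031, -0.0534, 0.1761]
ee_rot: [3.141, -0.001, -0.044]
wrist_force: [-1.5, -0.9, 0.8]
width: 0.0754
finger_force: 0.0
```

>>> carry_out --motion "-0.15 0.25 0 0 0 0 0.8;-0.15 0.25 0 0 0 0 0.8;-0.1 0.28 0 0 0 0 0.8;0 0.28 0 0 0 0 0.8;0 0.28 0 0 0 0 0.8;0 0.28 0 0 0 0 0.8;0 0 0 0 0 0 0.8;0 0 0 0 0 0 0.8"

```text
time: 33.6
tool_pos: [0.3102, -0.3726, 0.1757]
ee_rot: [-3.14, 0.0, -0.045]
wrist_force: [0.0, 0.2, -0.9]
width: 0.075
finger_force: 0.0
```

Run:
```python
from h import *
s=imaging.snapshot('top'); s2=imaging.snapshot('scene'); M=masks(s); H=hsv(s).astype(int)
bp=((H[...,0]>92)&(H[...,0]<125)&(H[...,1]>95)).astype(np.uint8)*255
bp=cv2.morphologyEx(bp,cv2.MORPH_CLOSE,np.ones((3,3)))
for k,b in dict(L=(198,180,310,335),R=(456,180,568,332)).items(): print(k,rect(s,cutm(bp,b),.043))
yl=((H[...,0]>15)&(H[...,0]<30)&(H[...,1]>120)).astype(np.uint8)*255
print('Y',rect(s,cutm(yl,(325,180,440,335)),.043))
print('whiteU',back(s,cutm(M['white'],(355,262,415,320)),.018));print('buffU',back(s,cutm(M['buff'],(230,262,285,320)),.018))
a=cv2.resize(s['pixels'][100:245,120:405],None,fx=2,fy=2); b=cv2.resize(s2['pixels'][120:310,110:395],None,fx=1.6,fy=1.6)
w=max(a.shape[1],b.shape[1]); P=lambda i:cv2.copyMakeBorder(i,0,0,0,w-i.shape[1],0)
cv2.imwrite('pics/fin.png',np.vstack([P(a),P(b)])[:,:,::-1])
o=readout.get_obs(); print(o['tool_pos'],o['wrist_force'],o['time'])
```

```text
L [601.7, 189.6, 204.6, 141.2, -1.5]
R [609.1, -194.3, 205.0, 140.1, 2.6]
Y [603.0, -0.2, 206.6, 142.7, -2.4]
whiteU {'ctr': array([556.2,   1.2]), 'yaw_deg': 85.6, 'len': 52.7, 'wid': 63.7}
buffU {'ctr': array([551.4, 191.8]), 'yaw_deg': 90.6, 'len': 55.4, 'wid': 65.5}
[ 0.31051766 -0.37199755  0.17617694] [0.4950379  0.22549558 0.65192349] 33.7
```

View pics/fin.png

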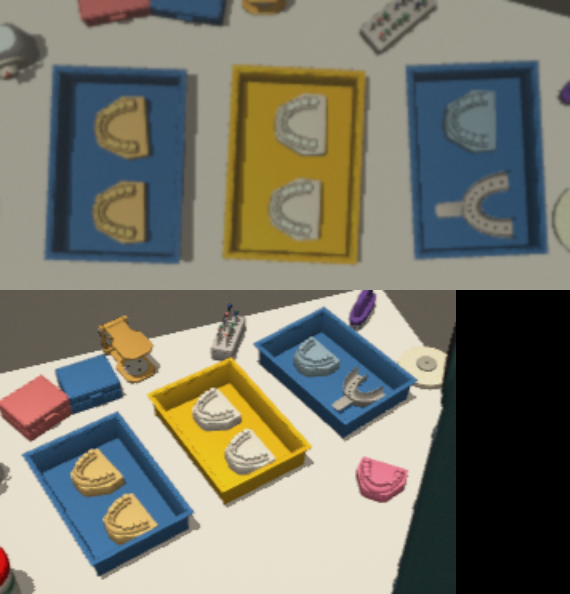

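Both views show the casts paired correctly and lying flat: buff (120,125 and 120,210), white (300,125 and 297,210), and blue (470,120) with the tray (480,205). The pans have not moved.

```bash
python3 -c "
from bench import robot; print(robot.close_job())"
```

```text
the job is handed in; nothing more can be done
None
```

I put all three upper casts flat in their own pans beside their partners, left the pans unmoved, and handed the job in at about 34 s of the 106 s; no verdict came back.

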